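# Point out the connector without a clip and its spare, then save the record

### The job

Show the bench camera what has to be repaired: with the fingertips pointing straight down, point at the blue connector that has no pink clip, a centimetre or two above its middle, and stay there for two seconds; then point in the same way for two seconds at the loose pink clip in the black tray. Then press the green button all the way down and let it come up again, to save the record. Do not touch the boards, the tray or any loose part, leave every loose part where it lies, and do not point at the other connector or the other spare parts, nor press the red button.

Things in the scene. Friction and masses are not known exactly. Their poses are not given: they have to be found in the camera images.
- bare_board: Green circuit board in a grey holder, 150 x 130 mm, fixed to the bench; its one blue connector has NO pink clip. Origin: centre of the holder's underside, on the bench; z up. Tallest part 40 mm above the bench (the connector).
- bare_connector (a point): Middle of the open top of the blue connector on that board: the first thing to point at. The connector is 24 mm (board's x) by 56 mm (board's y), its rim is 40 mm above the bench; it is an open shroud with brass pins inside.
- clipped_board: The same kind of board in the same kind of holder, fixed to the bench, but its blue connector is closed by a pink clip. Origin as for the other board. Not to be pointed at or touched; tallest part 44 mm.
- clipped_connector (a point): Middle of the top of the pink clip on the clipped board's blue connector, 44 mm above the bench. Not to be pointed at.
- tray: Black open tray, 260 x 120 mm, walls 16 mm high and 4 mm thick, floor 4 mm thick, fixed to the bench. Origin: centre of its underside; the three spare parts stand in it in a row along its long side (x), about 75 mm apart, in any order.
- spare_clip: Loose pink clip in the tray, 22 mm (x) x 44 mm (y) x 12 mm high, bridge shaped (open below), about 14 g. Origin: centre of its underside, on the tray floor 4 mm above the bench; z up.
- spare_clip_top (a point): Middle of the top face of the loose pink clip, about 16 mm above the bench: the second thing to point at.
- spare_relay: Loose yellow relay in the tray, 28 x 28 x 22 mm high. Origin: centre of its underside. Bystander.
- spare_capacitor: Loose black capacitor with a silver top in the tray, diameter 22 mm, 25 mm high. Origin: centre of its underside. Bystander.
- save_top (a point): Centre of the top of the GREEN push button, to be pressed straight down. Button diameter 32 mm, its top 22 mm above the bench, on a round grey housing 48 mm wide and 12 mm high fixed to the bench; it is a spring button with 6 mm travel, about 5 N fully down, and comes up by itself.
- save (a joint): Travel of the green button: 0 up, 0.006 m fully down.
- discard_top (a point): Centre of the top of the RED push button, the same kind as the green one; not to be pressed. The red and green buttons may stand either way round.
- discard (a joint): Travel of the red button: 0 up, 0.006 m fully down.
- screwdriver: Loose screwdriver lying on the bench, bystander; origin on its underside, handle towards its -x.
- flux_jar: Small loose jar with white lid, diameter 48 mm, 45 mm high, bystander. Origin: centre of its underside.
- solder_spool: Loose metal-coloured spool, diameter 54 mm, 38 mm high, standing on its end, bystander. Origin: centre of its underside.
Not all that is in view belongs to the job. Leave any purple or yellow look-alike of the part that bears save_top alone.

How it is judged:
By the outcome, as a careful person would: the job done as asked, in the order asked, and still so for the second after the job is handed in, with the robot touching nothing.
It also fails if it takes over 58 s, if anything falls off the work surface, if the arm or the gripper's body presses on something with over 40 N, if the wrist force passes 120 N, or if a joint passes its speed limit or range.

### The arm

A 6-joint arm with a two-finger parallel gripper is mounted at the origin on the work surface. World frame = base frame: x ahead of the robot, y to its left, z up, the work surface at z = 0. Lengths are in mm, angles in degrees, forces in N, time in s.
With the tool pointing down it reaches from about 300 to 850 mm from the base axis. Payload 4.2 kg.
Tool frame: the origin (TCP) lies midway between the tips of the shut fingers; the grasp point (between the pads) lies 19 mm behind it (env.grip_depth is the distance from the TCP to the grasp point, in mm); z points along the fingers, y is the line along which they close (so a half turn about z gives the same grasp; the last joint's range is limited). The gripper opens to 91 mm and grips with 3 to 60 N. Pads are 32 mm wide; open, the fingers measure 118 mm over their backs; the gripper's body (76 mm by 178 mm) begins 60 mm behind the grasp point.
Start: joints at [63.713, 18.312, 89.639, -0, 72.044, -1.146], TCP at [244.295, 520.541, 213.976] pointing down, gripper open.
Joint ranges: [-177.97, 177.97], [-48.28, 115.42], [12.27, 149.76], [-77.06, 257.06], [2.81, 150.46], [-146.56, 146.56]. Speed limits (degrees/s): [147.25, 147.25, 180, 180, 180, 180].

### API

Orientations are given as [roll, pitch, yaw] about the fixed x, y, z axes, in that order (R = Rz(yaw) Ry(pitch) Rx(roll)).
In Python, from workcell import env, eyes gives the robot as it stands.
- The arm moves only by the tool send_rows, never from a script. Its argument "motion" is a list of rows, each a list of 7 numbers: the shift along the world's x, y, z normalised to -1 to 1, where 1 is 0.5 m, then the turn, a rotation vector about the world's x, y, z normalised to -1 to 1, where 1 is 60 degrees, then the opening, from -1 (shut) to 1 (fully open). A call has 1 to 20 rows; each row is the pose to reach, as a shift and turn from the pose commanded when the call began; what a row does not reach only later rows make up. A row lasts 1/8 s, in which the tool goes at most 62.5 mm and 10.7 degrees, less where a joint would pass 70% of its speed; a pose out of reach is approached as far as the arm can. A call with a number of a shift or a turn outside -1 to 1 is refused whole. A call with a gripper value outside its range is refused whole. The fingers move at their own pace and stop on an object; "squeeze" is the grip in N (left out, the last holds). Time passes only in rows, so rows that repeat a pose let the fingers close. It gives the time, the measured TCP pose, the force, the opening and the grip force at its end, in the units of the state.
- env.state(): the state, without advancing time (a new reading comes with each control period).
- eyes.grab_frame(name): name is "side" or "top"; returns a dict with "pixels" (420x560x3 uint8, red, green, blue), "depth" (420x560 float32, mm along the optical axis (not along the pixel's ray), 0 where there is no reading), "fx", "fy", "cx", "cy" (pixels), "R" (3x3) and "t" (3): a world point X has camera coordinates R X + t. Camera axes: x right, y down, z forward; pixel columns grow to the right and rows downward; lengths in mm; the calibration is good to about 2 mm. A picture is of the moment at which its call begins.
- env.job_done(): hands the job in; it is judged then, once.
The state is a dict: "time_s": time; "qpos": joint angles; "qvel": joint speeds; "effort": joint torques, N m; "ee_pos": TCP position; "ee_rot": TCP orientation; "force": force on the tool from outside, world axes, zero at the start; "torque": the same for the moment, N m; "gripper_width": finger opening in mm; "gripper_force": force on a finger pad.
Only numpy, scipy, OpenCV 4.12 (cv2) and the standard library are available. Lean on these libraries where they do the work, as an engineer would, in place of code of your own. Each camera call takes 0.05 s, during which the arm holds its last target. There are 200 camera calls.

## Working session

There is one attempt and no reset: what is moved stays moved. The work goes in short steps, Python scripts to look and compute and a tool call to move; the robot and the scene stay as the last step left them, time stands still between calls to the robot, and variables do not carry over. Pictures are saved under pics/ and viewed, at most 10 in all, crops included, and the job is handed in when it is done.

Besides the shell and the picture viewer there is one more tool, called by a JSON object that holds its "fn" and its "kwargs". send_rows: Moves the arm, as the interface text tells. Its arguments: {"type":"object","properties":{"motion":{"type":"array"},"squeeze":{"type":"number"}},"required":["motion"]}

```bash
mkdir -p pics
python3 - <<'E'
from workcell import env, eyes
import cv2,numpy as np
for n in("top","side"):
    f=eyes.grab_frame(n); cv2.imwrite(f"pics/{n}0.png",f["pixels"][:,:,::-1]); np.savez(f"{n}0.npz",**f)
    print(n,f["fx"],f["cx"],f["cy"],(-np.array(f["R"]).T@f["t"]).round(0),np.array(f["R"]).round(2).tolist())
s=env.state();print(s)
E
```

```text
top 529.1867750968837 280.5654364192446 203.11466368653345 [ 420.  -68. 1217.] [[-0.01, -1.0, 0.0], [-1.0, 0.01, -0.08], [0.08, -0.0, -1.0]]
side 402.73422666697655 286.0253616784916 213.7502125301744 [  49. -589.  673.] [[0.77, -0.64, 0.01], [-0.41, -0.5, -0.76], [0.49, 0.58, -0.65]]
{'time_s': 0.1, 'qpos': array([ 6.37137535e+01,  1.83480272e+01,  8.96963779e+01, -1.65878608e-03,
        7.20430235e+01, -1.14452489e+00]), 'qvel': array([-0.01997065, -0.11320481, -0.1007569 , -0.04459788, -0.03136724,
       -0.06294263]), 'effort': array([ 1.04427883e-03, -4.13332772e+01, -2.32509166e+01,  7.27075827e-02,
        4.21942072e-02, -6.24588074e-05]), 'ee_pos': array([244.10239457, 520.1492252 , 213.22443718]), 'ee_rot': array([-1.79912557e+02, -1.69444667e-04,  1.54858791e+02]), 'force': array([-0.6490252 , -0.17739903, -0.3312947 ]), 'torque': array([ 0.04853363, -0.0297365 ,  0.03213626]), 'gripper_force': 0.0, 'gripper_width': 91.07635700387296}
```

View pics/top0.png

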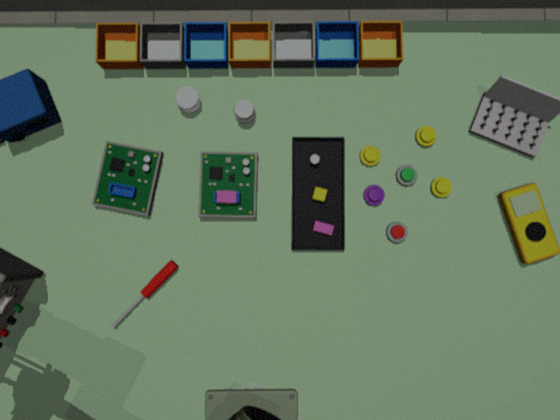

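View pics/side0.png

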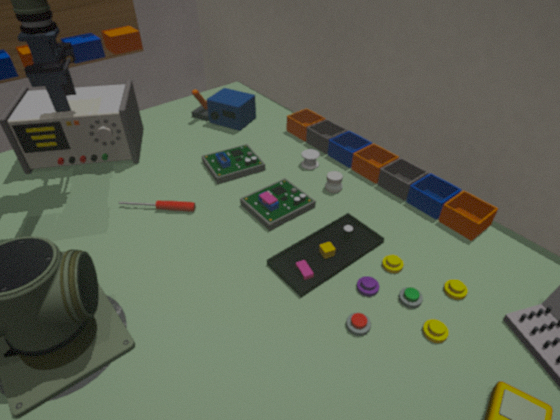

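The top view shows the bare connector at about (123,191), the clipped one at (227,197), the loose clip at (324,228), green at (407,175) and red at (397,232). The side view agrees, with the blue connector at about (240,160), the clip at (304,270) and green at (411,297). Next I measure these from both views.

```bash
cat > h.py <<'E'
import cv2,numpy as np
HSV={"blue":((100,110,40),(128,255,255)),"pink":((145,90,80),(175,255,255)),"green":((50,140,60),(85,255,255))}
def ray(f,u,v,z):
    R=np.array(f["R"]);c=-R.T@f["t"]
    d=R.T@np.array([(u-f["cx"])/f["fx"],(v-f["cy"])/f["fy"],1]);return c+d*(z-c[2])/d[2]
def blob(f,col,box):
    x0,y0,x1,y1=box
    m=cv2.inRange(cv2.cvtColor(np.ascontiguousarray(f["pixels"]),cv2.COLOR_RGB2HSV),*HSV[col])
    k=np.zeros_like(m);k[y0:y1,x0:x1]=m[y0:y1,x0:x1]
    n,l,s,c=cv2.connectedComponentsWithStats(k)
    i=1+s[1:,4].argmax();pts=np.argwhere(l==i)[:,::-1].astype(np.float32)
    d=f["depth"][l==i];return c[i],s[i,4],cv2.minAreaRect(pts),np.median(d),cv2.boxPoints(cv2.minAreaRect(pts))
def depthpt(f,u,v,d):
    R=np.array(f["R"]);return R.T@(np.array([(u-f["cx"])/f["fx"]*d,(v-f["cy"])/f["fy"]*d,d])-f["t"])
E
python3 - <<'E'
from h import *
T=np.load("top0.npz");S=np.load("side0.npz")
for nm,col,z,bt,bs in(("conn","blue",40,(100,150,160,215),(215,145,262,180)),("clip","pink",16,(300,210,345,245),(290,255,320,285)),("green","green",22,(393,160,420,190),(395,283,428,310)),("clipped","pink",44,(205,180,250,215),(250,185,290,215))):
  for n,f,b in(("top",T,bt),("side",S,bs)):
    c,a,r,d,bx=blob(f,col,b)
    print(nm,n,c.round(1),a,"ray",ray(f,*c,z).round(1),"rectctr",ray(f,*r[0],z).round(1),"depth z",depthpt(f,*c,d).round(1))
    if n=="top": P=np.array([ray(f,*p,z)[:2] for p in bx]);e=P[1:3]-P[:2];print("  sides",np.linalg.norm(e,axis=1).round(1),np.degrees(np.arctan2(e[:,1],e[:,0])).round(0))
E
```

```text
conn top [121.5 190. ] 301 ray [547.9 286.5  40. ] rectctr [547.9 286.8  40. ] depth z [549.3 290.2  28. ]
  sides [25.9 59.1] [ -10. -102.]
conn side [222.8 159. ] 109 ray [545.6 276.3  40. ] rectctr [546.3 277.2  40. ] depth z [549.7 283.4  34.8]
clip top [323.1 227.4] 206 ray [ 462.3 -165.2   16. ] rectctr [ 462.4 -165.3   16. ] depth z [ 462.4 -165.3   15.2]
  sides [23.5 44.9] [ -16. -106.]
clip side [304.7 268.7] 206 ray [ 461.7 -169.3   16. ] rectctr [ 461.9 -169.1   16. ] depth z [ 462.4 -168.5   14.8]
green top [407.1 174.5] 131 ray [ 581.5 -357.5   22. ] rectctr [ 582.6 -357.3   22. ] depth z [ 581.5 -357.5   22. ]
  sides [27.4 27.5] [-90. 178.]
green side [411.5 293.4] 128 ray [ 580.5 -360.7   22. ] rectctr [ 580.4 -360.9   22. ] depth z [ 581.1 -360.5   21.3]
clipped top [226.1 196.5] 229 ray [531.4  52.3  44. ] rectctr [531.5  51.4  44. ] depth z [531.4  52.3  44. ]
  sides [42.3 24.6] [ -90. -180.]
clipped side [267.7 197.6] 132 ray [531.8  49.4  44. ] rectctr [530.5  49.6  44. ] depth z [532.4  50.2  43.2]
```

Run:
```python
from h import *
T=np.load("top0.npz");S=np.load("side0.npz")
for p in((58,100),(65,130),(85,92),(20,95),(128,90),(132,130),(140,155),(40,168),(110,110)):
    print("side",p,depthpt(S,*p,S["depth"][p[1],p[0]]).round(0))
for p in((10,260),(35,270),(5,290),(8,330)): print("top",p,depthpt(T,*p,T["depth"][p[1],p[0]]).round(0))
```

```text
side (58, 100) [220. 463. 247.]
side (65, 130) [225. 560. 123.]
side (85, 92) [331. 669. 166.]
side (20, 95) [175. 741. 175.]
side (128, 90) [429. 581. 175.]
side (132, 130) [381. 487. 100.]
side (140, 155) [389. 500.   6.]
side (40, 168) [135. 627.   1.]
side (110, 110) [344. 511. 165.]
top (10, 260) [394. 521.  58.]
top (35, 270) [371. 479.  29.]
top (5, 290) [335. 490. 136.]
top (8, 330) [235. 549.   0.]
```

{"fn": "send_rows", "kwargs": {"motion": [[0,0,0.04,0,0,0,-1],[0,0,0.09,0,0,0,-1],[0.03,-0.025,0.1,0,0,0,-1],[0.08,-0.06,0.1,0,0,0,-1],[0.14,-0.11,0.1,0,0,0,-1],[0.2,-0.155,0.1,0,0,0,-1],[0.26,-0.2,0.1,0,0,0,-1],[0.32,-0.245,0.1,0,0,0,-1],[0.38,-0.29,0.1,0,0,0,-1],[0.44,-0.34,0.08,0,0,0,-1],[0.5,-0.385,0.04,0,0,0,-1],[0.55,-0.42,-0.02,0,0,0,-1],[0.59,-0.45,-0.08,0,0,0,-1],[0.605,-0.465,-0.12,0,0,0,-1],[0.607,-0.468,-0.15,0,0,0,-1],[0.607,-0.468,-0.16,0,0,0,-1],[0.607,-0.468,-0.16,0,0,0,-1],[0.607,-0.468,-0.16,0,0,0,-1]]}}

```text
time_s: 2.35
ee_pos: [548.0, 287.1, 135.0]
ee_rot: [179.9, 0.1, 154.9]
force: [0.4, -0.6, 0.3]
gripper_width: 0.2
gripper_force: 0.0
```

Run:
```python
from workcell import env, eyes
import cv2,numpy as np
s=env.state();print(s["time_s"],s["ee_pos"],s["ee_rot"],s["gripper_width"],s["force"])
a=[]
for n in("top","side"):
    f=eyes.grab_frame(n);R,t=np.array(f["R"]),np.array(f["t"])
    for p in(s["ee_pos"],np.array([548,286.5,40])):
        c=R@p+t;print(n,(c[0]/c[2]*f["fx"]+f["cx"]).round(1),(c[1]/c[2]*f["fy"]+f["cy"]).round(1))
    a.append(f["pixels"][:,:,::-1])
x=np.hstack([cv2.resize(a[0][130:240,60:200],(396,311)),cv2.resize(a[1][80:190,170:310],(396,311))])
cv2.imwrite("pics/c1.png",x)
```

```text
2.35 [547.99453784 287.14777344 134.98407671] [1.79909036e+02 6.38870953e-02 1.54898444e+02] 0.18359758174374777 [ 0.3965913  -0.55471853  0.3118806 ]
top 107.4 185.0
top 121.5 190.0
side 218.1 127.6
side 221.5 157.2
```

View pics/c1.png

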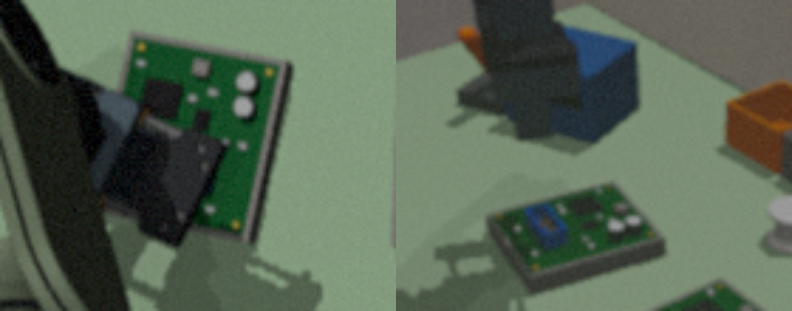

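The side crop shows the blue connector at about (223,158) with the tip straight above it at (219,128), which matches the prediction. I descend to about 14 mm above the rim and hold.

{"fn": "send_rows", "kwargs": {"motion": [[0,0,-0.03,0,0,0,-1],[0,0,-0.07,0,0,0,-1],[0,0,-0.11,0,0,0,-1],[0,0,-0.145,0,0,0,-1],[0,0,-0.16,0,0,0,-1],[0,0,-0.162,0,0,0,-1],[0,0,-0.162,0,0,0,-1]]}}

```text
time_s: 3.32
ee_pos: [548.3, 286.8, 53.5]
ee_rot: [179.9, 0.0, 154.9]
force: [-0.0, 0.7, -0.8]
gripper_width: 0.4
gripper_force: 0.0
```

Run:
```python
from workcell import env, eyes
import cv2
s=env.state();print(s["time_s"],s["ee_pos"],s["force"])
a=eyes.grab_frame("side")["pixels"][:,:,::-1]
cv2.imwrite("pics/c2.png",cv2.resize(a[100:200,170:310],(700,500)))
```

```text
3.325 [548.27477475 286.79027643  53.53123294] [-0.01850416  0.65039202 -0.79818619]
```

View pics/c2.png

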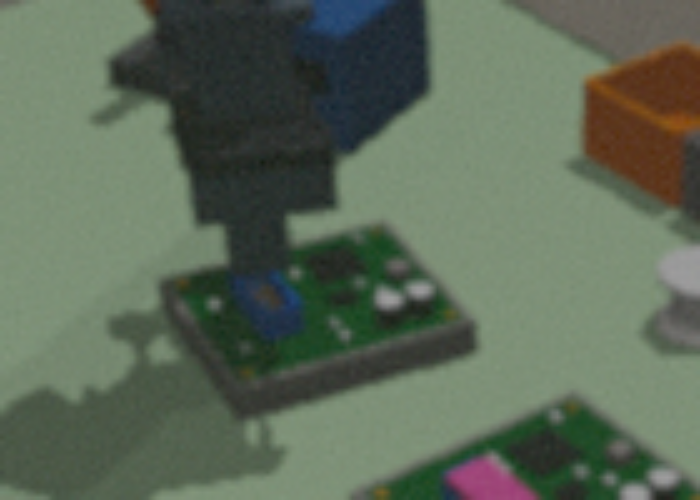

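{"fn": "send_rows", "kwargs": {"motion": [[0,0,0,0,0,0,-1],[0,0,0,0,0,0,-1],[0,0,0,0,0,0,-1],[0,0,0,0,0,0,-1],[0,0,0,0,0,0,-1],[0,0,0,0,0,0,-1],[0,0,0,0,0,0,-1],[0,0,0,0,0,0,-1],[0,0,0,0,0,0,-1],[0,0,0,0,0,0,-1],[0,0,0,0,0,0,-1],[0,0,0,0,0,0,-1],[0,0,0,0,0,0,-1],[0,0,0,0,0,0,-1],[0,0,0,0,0,0,-1],[0,0,0,0,0,0,-1],[0,0,0,0,0,0,-1],[0,0,0,0,0,0,-1],[0,0,0,0,0,0,-1],[0,0,0,0,0,0,-1]]}}

```text
time_s: 5.88
ee_pos: [547.8, 286.5, 53.0]
ee_rot: [180.0, 0.0, 154.9]
force: [0.6, -0.0, 0.4]
gripper_width: 0.6
gripper_force: 0.0
```

The crop shows the tip just above the rim at about (222,155), over the connector, with no contact. The hold lasted more than 2 s. Next I go high, swing round on the robot's side of the clipped board, and approach the loose clip.

{"fn": "send_rows", "kwargs": {"motion": [[0,0,0.05,0,0,0,-1],[0,0,0.13,0,0,0,-1],[-0.02,-0.02,0.22,0,0,0,-1],[-0.06,-0.06,0.3,0,0,0,-1],[-0.11,-0.12,0.34,0,0,0,-1],[-0.16,-0.19,0.35,0,0,0,-1],[-0.2,-0.27,0.35,0,0,0,-1],[-0.22,-0.35,0.35,0,0,0,-1],[-0.22,-0.44,0.35,0,0,0,-1],[-0.22,-0.53,0.35,0,0,0,-1],[-0.21,-0.62,0.35,0,0,0,-1],[-0.2,-0.71,0.35,0,0,0,-1],[-0.19,-0.79,0.33,0,0,0,-1],[-0.18,-0.85,0.29,0,0,0,-1],[-0.173,-0.89,0.23,0,0,0,-1],[-0.172,-0.907,0.17,0,0,0,-1],[-0.172,-0.907,0.12,0,0,0,-1],[-0.172,-0.907,0.1,0,0,0,-1],[-0.172,-0.907,0.1,0,0,0,-1],[-0.172,-0.907,0.1,0,0,0,-1]]}}

```text
time_s: 8.38
ee_pos: [462.6, -167.1, 104.0]
ee_rot: [180.0, 0.1, 154.9]
force: [0.9, -0.2, -0.7]
gripper_width: 0.6
gripper_force: 0.0
```

Run:
```python
from workcell import env, eyes
import cv2
from h import *
s=env.state();print(s["time_s"],s["ee_pos"],s["ee_rot"],s["force"])
f=eyes.grab_frame("side")
c,a,*_=blob(f,"pink",(280,245,330,295));print(c,a,ray(f,*c,16))
cv2.imwrite("pics/c3.png",cv2.resize(f["pixels"][190:310,230:400,::-1],(765,540)))
```

```text
8.375 [ 462.60708211 -167.10734476  104.02466686] [1.79986026e+02 1.26762600e-01 1.54876035e+02] [ 0.88125096 -0.15060797 -0.74686967]
[304.55607477 268.71495327] 214 [ 461.45502893 -169.18541946   16.        ]
```

View pics/c3.png

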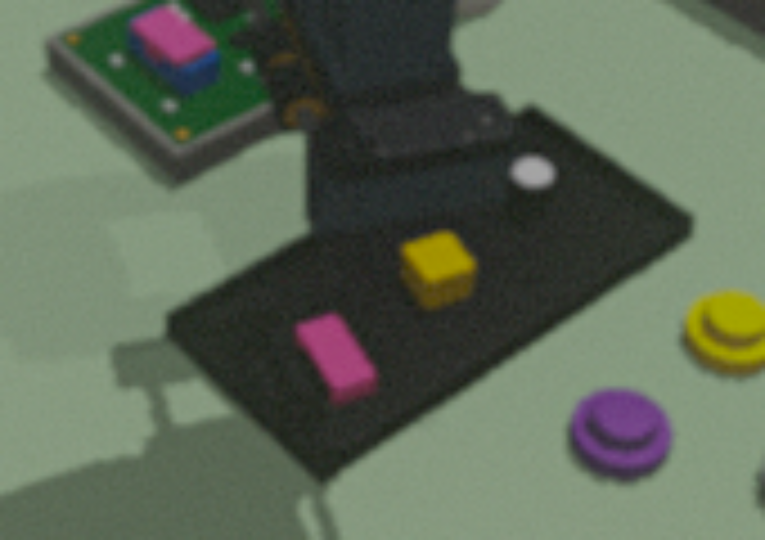

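The loose pink clip is undisturbed at side pixel (304.6,268.7), and the tip is above it. I descend to about 15 mm above its top and hold.

{"fn": "send_rows", "kwargs": {"motion": [[0,0,-0.03,0,0,0,-1],[0,0,-0.07,0,0,0,-1],[0,0,-0.11,0,0,0,-1],[0,0,-0.135,0,0,0,-1],[0,0,-0.145,0,0,0,-1],[0,0,-0.146,0,0,0,-1],[0,0,-0.146,0,0,0,-1]]}}

```text
time_s: 9.3
ee_pos: [462.2, -167.1, 30.5]
ee_rot: [180.0, 0.1, 154.9]
force: [1.1, -1.5, 0.1]
gripper_width: 0.5
gripper_force: 0.0
```

{"fn": "send_rows", "kwargs": {"motion": [[0,0,0,0,0,0,-1],[0,0,0,0,0,0,-1],[0,0,0,0,0,0,-1],[0,0,0,0,0,0,-1],[0,0,0,0,0,0,-1],[0,0,0,0,0,0,-1],[0,0,0,0,0,0,-1],[0,0,0,0,0,0,-1],[0,0,0,0,0,0,-1],[0,0,0,0,0,0,-1],[0,0,0,0,0,0,-1],[0,0,0,0,0,0,-1],[0,0,0,0,0,0,-1],[0,0,0,0,0,0,-1],[0,0,0,0,0,0,-1],[0,0,0,0,0,0,-1],[0,0,0,0,0,0,-1],[0,0,0,0,0,0,-1],[0,0,0,0,0,0,-1],[0,0,0,0,0,0,-1]]}}

```text
time_s: 11.8
ee_pos: [461.8, -167.0, 30.0]
ee_rot: [180.0, -0.0, 154.9]
force: [0.3, 0.8, 0.1]
gripper_width: 0.3
gripper_force: 0.0
```

Run:
```python
from workcell import env, eyes
import cv2
s=env.state();print(s["time_s"],s["ee_pos"],s["ee_rot"],s["force"])
f=eyes.grab_frame("side")
cv2.imwrite("pics/c4.png",cv2.resize(f["pixels"][190:310,230:400,::-1],(765,540)))
```

```text
11.8 [ 461.78621257 -166.95714178   29.97649862] [ 1.79993626e+02 -3.63172285e-04  1.54857376e+02] [0.3164027  0.79054661 0.05848115]
```

View pics/c4.png

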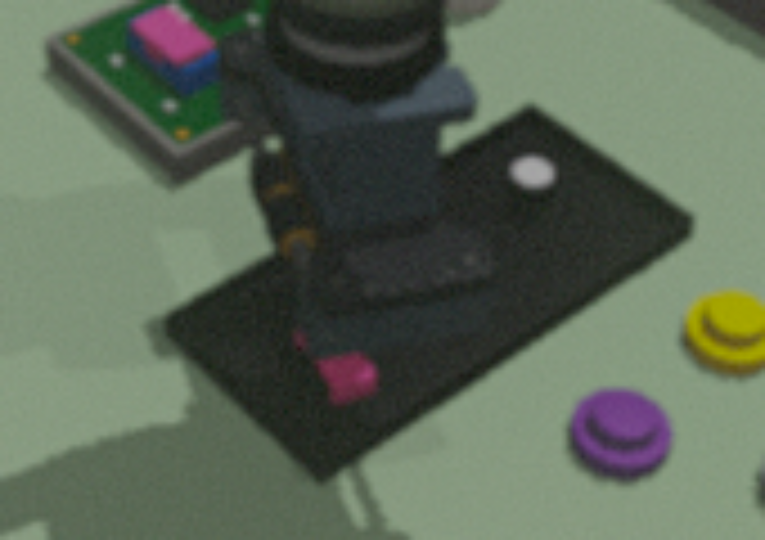

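The tip is over the pink clip at side pixel (304,266). Nothing was touched, and it held 2.5 s. Next is the green button.

{"fn": "send_rows", "kwargs": {"motion": [[0,0,0.05,0,0,0,-1],[0,0,0.13,0,0,0,-1],[0.01,-0.015,0.2,0,0,0,-1],[0.04,-0.06,0.24,0,0,0,-1],[0.08,-0.13,0.24,0,0,0,-1],[0.13,-0.21,0.24,0,0,0,-1],[0.18,-0.29,0.24,0,0,0,-1],[0.22,-0.35,0.23,0,0,0,-1],[0.237,-0.38,0.19,0,0,0,-1],[0.238,-0.383,0.14,0,0,0,-1],[0.238,-0.383,0.09,0,0,0,-1],[0.238,-0.383,0.07,0,0,0,-1],[0.238,-0.383,0.07,0,0,0,-1],[0.238,-0.383,0.07,0,0,0,-1]]}}

```text
time_s: 13.6
ee_pos: [581.5, -358.8, 66.2]
ee_rot: [-180.0, 0.1, 154.9]
force: [-0.2, -0.6, -0.5]
gripper_width: 0.7
gripper_force: 0.0
```

Run:
```python
from workcell import env, eyes
import cv2
from h import *
s=env.state();print(s["time_s"],s["ee_pos"],s["force"])
f=eyes.grab_frame("side")
c,a,*_=blob(f,"green",(395,275,428,315));print(c,a,ray(f,*c,22))
cv2.imwrite("pics/c5.png",cv2.resize(f["pixels"][210:350,310:490,::-1],(720,560)))
```

```text
13.6 [ 581.50216118 -358.84535194   66.22056477] [-0.18804309 -0.58916747 -0.50011728]
[411.96551724 293.38793103] 116 [ 581.33824643 -361.33561455   22.        ]
```

View pics/c5.png

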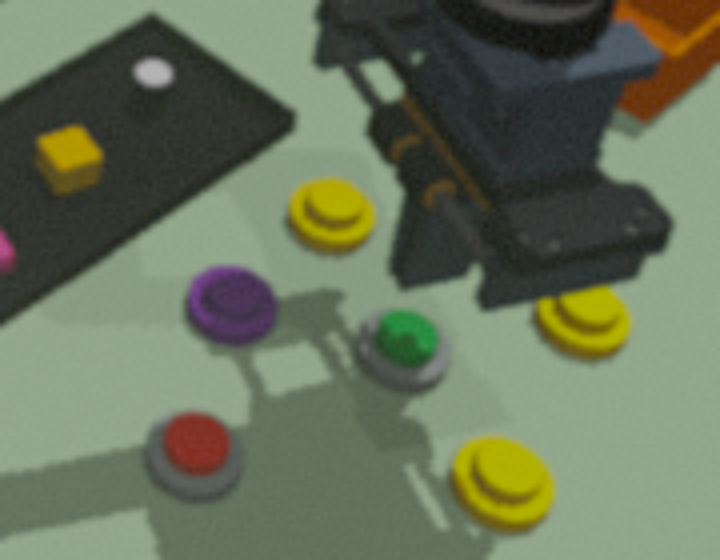

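The green button is at side pixel (412,293) and the tip at about (415,280). A dark part right of the fingers needs its height checked before I press.

Run:
```python
from workcell import env, eyes
from h import *
f=eyes.grab_frame("side")
for p in((430,283),(450,282),(465,278),(445,272),(415,275),(412,278),(421,275),(455,308)):
    print(p,depthpt(f,*p,f["depth"][p[1],p[0]]).round(0))
```

```text
(430, 283) [ 516. -413.  152.]
(450, 282) [ 547. -432.  149.]
(465, 278) [ 572. -444.  152.]
(445, 272) [ 523. -426.  187.]
(415, 275) [ 564. -363.   93.]
(412, 278) [ 564. -359.   80.]
(421, 275) [ 578. -368.   87.]
(455, 308) [ 637. -432.   -0.]
```

The dark part is the gripper body at z≥145, well clear. I press gently and watch the force.

{"fn": "send_rows", "kwargs": {"motion": [[0,0,-0.03,0,0,0,-1],[0,0,-0.06,0,0,0,-1],[0,0,-0.08,0,0,0,-1],[0,0,-0.088,0,0,0,-1],[0,0,-0.092,0,0,0,-1],[0,0,-0.096,0,0,0,-1],[0,0,-0.1,0,0,0,-1],[0,0,-0.1,0,0,0,-1],[0,0,-0.1,0,0,0,-1]]}}

```text
time_s: 14.82
ee_pos: [580.6, -358.4, 16.3]
ee_rot: [180.0, 0.0, 154.9]
force: [-4.0, 2.1, 8.8]
gripper_width: 0.5
gripper_force: 4.0
```

{"fn": "send_rows", "kwargs": {"motion": [[0,0,-0.002,0,0,0,-1],[0,0,-0.003,0,0,0,-1],[0,0,-0.003,0,0,0,-1],[0,0,-0.003,0,0,0,-1]]}}

```text
time_s: 15.32
ee_pos: [580.7, -358.4, 16.2]
ee_rot: [-180.0, 0.0, 154.9]
force: [-5.5, 2.6, 15.5]
gripper_width: 0.3
gripper_force: 7.2
```

The force rises with no further travel, so the button is fully down. I retreat straight up.

{"fn": "send_rows", "kwargs": {"motion": [[0,0,0.01,0,0,0,-1],[0,0,0.03,0,0,0,-1],[0,0,0.08,0,0,0,-1],[0,0,0.15,0,0,0,-1],[0,0,0.22,0,0,0,-1],[0,0,0.27,0,0,0,-1],[0,0,0.28,0,0,0,-1],[0,0,0.28,0,0,0,-1],[0,0,0.28,0,0,0,-1],[0,0,0.28,0,0,0,-1]]}}

```text
time_s: 16.58
ee_pos: [580.4, -358.2, 152.2]
ee_rot: [180.0, -0.1, 154.9]
force: [0.2, 0.9, -0.4]
gripper_width: 0.2
gripper_force: 0.0
```

Run:
```python
from workcell import env, eyes
import cv2
from h import *
s=env.state();print(s["time_s"],s["ee_pos"],s["force"])
f=eyes.grab_frame("side")
c,a,_,d,_=blob(f,"green",(395,275,428,315));print(c,a,depthpt(f,*c,d))
c,a,*_=blob(f,"pink",(280,245,330,295));print(c,a)
cv2.imwrite("pics/c6.png",f["pixels"][:,:,::-1])
```

```text
16.575 [ 580.40708374 -358.18508571  152.16837368] [ 0.17339645  0.85352728 -0.40182333]
[411.4765625 293.640625 ] 128 [ 580.73901984 -360.79549136   21.14476265]
[304.55868545 268.64319249] 213
```

View pics/c6.png

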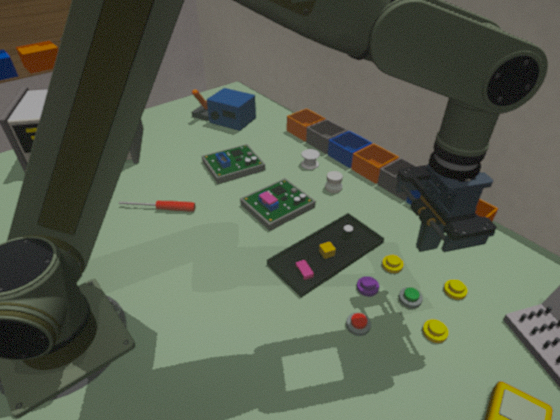

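The button is up again, with green at (411,294) and z≈21. All parts lie where they were, with the clip still at (304.6,268.6), and the gripper is clear.

```bash
python3 -c "
from workcell import env
print(env.job_done())"
```

```text
the job is handed in; nothing more can be done
None
```

I pointed at the bare connector and then at the loose pink clip, each for over 2 s, then pressed the green button fully down and it came back up; I touched nothing else, and the job is handed in.

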